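# Clamp a jar in the cam-lever jar holder

### The arm

A 6-joint arm with a two-finger parallel gripper is mounted at the origin on the work surface; the furniture and walls round the work are solid. World frame = base frame: x ahead of the robot, y to its left, z up, the work surface at z = 0. Lengths are in m, angles in degrees, forces in N, time in s.
With the tool pointing down it reaches from about 0.375 to 0.9 m from the base axis. Payload 3.1 kg.
Tool frame: the origin (TCP) lies on the centre line of the jaws, within the pads' length; the fingertips stand 8 mm ahead of it and the grasp point (between the pads) lies 11 mm behind it (bot.tip_extent is the distance from the TCP to the fingertips, in m); z points along the fingers, y is the line along which they close (so a half turn about z gives the same grasp; the last joint's range is limited). The gripper opens to 87 mm and grips with 3 to 60 N. Pads are 19 mm wide; open, the fingers measure 117 mm over their backs; the gripper's body (75 mm by 190 mm) begins 51 mm behind the grasp point.
Start: joints at [63.455, 30.224, 82.088, -0, 67.689, -10.227], TCP at [0.176, 0.6, 0.231] pointing down, gripper open.
Joint ranges: [-176.69, 176.69], [-43.24, 126.21], [12.49, 139.97], [-82, 262], [0, 151.66], [-163.58, 163.58]. Speed limits (degrees/s): [159.86, 159.86, 180, 180, 180, 180].

### API

Orientations are given as a 3x3 rotation matrix whose columns are the frame's x, y, z axes.
In Python, from rig import bot, vision, workorder gives the robot as it stands.
- The arm moves only by the shell command python3 -m handwheel 'ROWS'. ROWS is JSON, a list of rows, each an object with "delta_rot": the turn, a rotation vector about the tool's x, y, z in rad, a list of three; "xyz": the shift along the tool's x, y, z in mm, a list of three; "hand": the closure, from -1 (fully open) to 1 (shut). A call has exactly 5 rows; each row is the pose to reach, as a shift and turn from the pose commanded when the call began, along the tool's axes at that moment; what a row does not reach only later rows make up. A row lasts 1/8 s, in which the tool goes at most 62.5 mm and 10.7 degrees, less where a joint would pass 70% of its speed; a pose out of reach is approached as far as the arm can. A call with a gripper value outside its range is refused whole. The fingers move at their own pace and stop on an object; the grip force is fixed at half the most. Time passes only in rows, so rows that repeat a pose let the fingers close, or fill a call up. It gives the time, the measured TCP pose, the force, the opening and the grip force at its end, in the units of the state.
- bot.read_state(): the state, without advancing time (a new reading comes with each control period).
- vision.capture(name): name is "scene" or "top" or "wrist"; returns the picture (480x640x3 uint8, red, green, blue); there is no depth.
- vision.camera_model(name): a dict with "camera_matrix" (3x3 intrinsics, pixels), "camera_from_world" (4x4, takes a point from world to camera coordinates). Camera axes: x right, y up, looking along -z (the intrinsics and any distortion apply to the point x, -y, -z); pixel columns grow to the right and rows downward; lengths in m; the calibration is good to about 2 mm. A picture is of the moment at which its call begins: read the wrist's pose just before it. camera_model takes no time and is no camera call; for the wrist camera it gives the pose at the moment of the call.
- workorder.hand_in(): hands the job in; it is judged then, once.
The state is a dict: "time_s": time; "joint_positions": joint angles; "qvel": joint speeds; "tau": joint torques, N m; "position": TCP position; "tcp_rot": TCP orientation; "force": force on the tool from outside, world axes, zero at the start; "moment": the same for the moment, N m; "opening": opening from 0.0 (shut) to 1.0 (fully open); "grasp_force": force on a finger pad.
Only numpy, scipy, OpenCV 4.12 (cv2) and the standard library are available. Lean on these libraries where they do the work, as an engineer would, in place of code of your own. Each camera call takes 0.05 s, during which the arm holds its last target. There are 200 camera calls.

### The job

Stand the screw-top jar upright in the V of the wooden jar holder, with the cam lever still open, and let go of it. Then push the lever round with gentle force, without forcing it against its stop, until it is fully home on its end stop and the cam holds the jar tight, so that the jar's stuck lid could be unscrewed. Leave the other things on the worktop alone.

Things in the scene. Friction and masses are not known exactly. Their poses are not given: they have to be found in the camera images.
- jar_mid (a point): Centre, half-way up, of the only screw-top jar: white round body 57 mm in diameter, ribbed screw lid of about the same width on top, 74 mm high in all, 0.08 to 0.17 kg, standing upright and loose on the worktop beyond the banding wheel (the round grey turntable). z is the jar's axis, pointing up.
- jig: The jar holder: a plywood plate 156 x 120 x 10 mm screwed to the worktop, with a wooden V-shaped jaw (top 36 mm above the worktop) on its +x side and a steel cam (top 38 mm above the worktop) with its lever on its -x side. Origin on the worktop straight below the seat with the jaw at rest; z up. The jaw is spring-backed: it gives about 4 mm to +x when the jar is clamped.
- seat (a point): Where the jar belongs: centre of its underside when it stands against both faces of the V, on the base plate (10 mm above the worktop). Moves with the jaw. Holder's axes: the V's upright faces lie 28 mm from here in the directions 45 degrees either side of +x; the V opens to -x. With the lever open there is 3 to 8 mm of play towards -x between a seated jar and the cam.
- pivot (a point): The lever's upright pivot axis, at the height of the handle's centre line, 48 mm above the worktop; 50.3 mm to -x of the seat. Pivot parts reach 61 mm above the worktop. Fixed to the holder, same axes.
- handle (a point): Middle of the lever's grip: a level black bar 18 mm thick, centre line 48 mm above the worktop, 85 mm from the pivot; the grip runs from 53 to 113 mm from it. Open, the lever points away from the jar (holder's -x); it swings level, clockwise from above, about a quarter turn until it points roughly to the holder's +y, where a steel pin marks its stop. Push it on the side away from that pin.
- lever (a joint): Lever angle in rad: 0 fully open, grows as it closes (clockwise from above). Starts between 0 and 0.25, stays where it is left. It takes 2 to 3 N at the grip to swing, 3 to 5 N while the cam squeezes the jar (from about 0.7), then goes slightly over centre to a hard stop, at 1.5 to 1.75 (its exact place must be felt), where force rises steeply. Over 25 N on the lever is too much.
- jar: The same jar; origin at the centre of its underside.
- glazed_bowl: Bystander: small glazed bowl, 68 mm across, 47 mm high; origin at its underside.
- ring_cutter: Bystander: grey ring cutter, 66 mm across, 30 mm high; origin at its underside.
- stamp: Bystander: plaster stamp, waisted, 42 mm across, 52 mm high; origin at its underside.
There are look-alikes about, which are no part of the job. What is shaped like the jar but orange or yellow is not meant.

How it is judged:
By the outcome, as a careful person would: the job done as asked, in the order asked, and still so for the second after the job is handed in, with the robot touching nothing.
It also fails if it takes over 64 s, if anything falls off the work surface, if the arm or the gripper's body presses on something with over 40 N, if the wrist force passes 120 N, or if a joint passes its speed limit or range.

## Working session

There is one attempt and no reset: what is moved stays moved. The work goes in short steps, Python scripts to look and compute and a shell command to move; the robot and the scene stay as the last step left them, time stands still between calls to the robot, and variables do not carry over. Pictures are saved under pics/ and viewed, at most 12 in all, crops included, and the job is handed in when it is done.

```bash
mkdir -p pics; cat > h.py <<'E'
import numpy as np, cv2
from rig import bot, vision, workorder
def snap(n,f):
    m=vision.camera_model(n); im=vision.capture(n)
    cv2.imwrite('pics/'+f,cv2.cvtColor(im,cv2.COLOR_RGB2BGR)); return im,m
def ray(m,u,v):
    K=np.array(m['camera_matrix']);T=np.array(m['camera_from_world'])
    d=np.linalg.inv(K)@[u,v,1]; d=np.array([d[0],-d[1],-d[2]])
    R=T[:3,:3]; return -R.T@T[:3,3], R.T@d
def atz(m,u,v,z):
    c,d=ray(m,u,v); return c+d*(z-c[2])/d[2]
def proj(m,p):
    T=np.array(m['camera_from_world']);q=T[:3,:3]@np.array(p)+T[:3,3]
    a=np.array(m['camera_matrix'])@[q[0],-q[1],-q[2]]; return a[:2]/a[2]
def totool(s,p):
    return np.array(s['tcp_rot']).T@(np.array(p)-np.array(s['position']))*1000
E
python3 - <<'E'
from h import *
for n in ('scene','top'):
    im,m=snap(n,n+'0.png'); print(n,{k:np.round(v,3).tolist() if not isinstance(v,str) else v for k,v in m.items()})
s=bot.read_state();print(s, bot.tip_extent)
E
```

```text
scene {'camera_matrix': [[558.856, 0.0, 322.846], [0.0, 558.856, 232.864], [0.0, 0.0, 1.0]], 'camera_from_world': [[0.501, -0.865, -0.017, -0.406], [0.589, 0.326, 0.739, -0.285], [-0.634, -0.38, 0.673, -0.918], [0.0, 0.0, 0.0, 1.0]]}
top {'camera_matrix': [[440.64, 0.0, 309.935], [0.0, 440.64, 238.756], [0.0, 0.0, 1.0]], 'camera_from_world': [[-0.006, -0.999, -0.035, -0.16], [0.99, -0.011, 0.139, -0.507], [-0.139, -0.034, 0.99, -1.081], [0.0, 0.0, 0.0, 1.0]]}
{'time_s': 0.1, 'joint_positions': array([ 6.34548075e+01,  3.02734537e+01,  8.21513045e+01,  1.02243855e-03,
        6.76904299e+01, -1.02272514e+01]), 'qvel': array([ 0.12421999, -0.12335342, -0.20431776, -0.04480485,  0.06648037,
        0.06964683]), 'tau': array([-7.86971868e-04, -4.40989172e+01, -1.77149606e+01,  6.34776265e-02,
        5.34224231e-02, -3.79125015e-05]), 'position': array([0.17526712, 0.59922492, 0.22965894]), 'tcp_rot': array([[-9.59715281e-01,  2.80972856e-01, -9.13228151e-04],
       [ 2.80974092e-01,  9.59713682e-01, -1.79109880e-03],
       [ 3.73187405e-04, -1.97553834e-03, -9.99997979e-01]]), 'force': array([-0.25542824, -0.03692368, -0.43915744]), 'moment': array([ 0.00338875,  0.02998247, -0.00534695]), 'grasp_force': 0.0, 'opening': 1.0019285472382482} 0.008
```

View pics/top0.png

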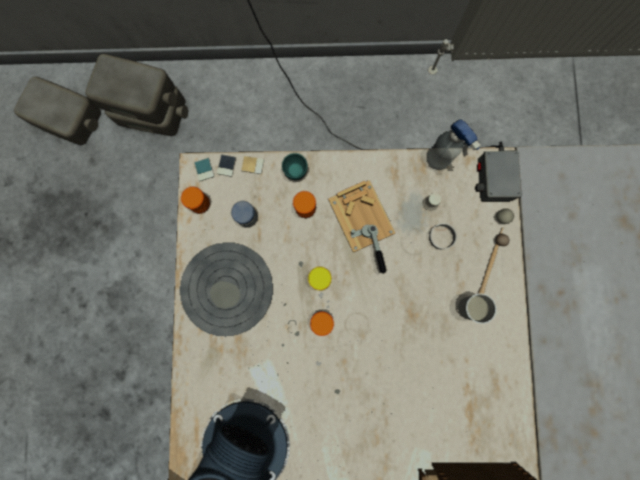

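View pics/scene0.png

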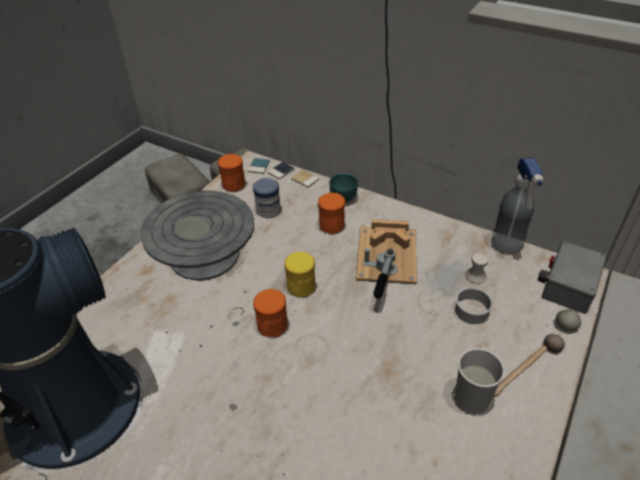

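```bash
python3 - <<'E'
from h import *
a=cv2.imread('pics/top0.png')[160:285,300:420]; b=cv2.imread('pics/scene0.png')[205:315,340:440]
a=cv2.resize(a,None,fx=3.3,fy=4,interpolation=cv2.INTER_CUBIC); 
a=cv2.resize(cv2.imread('pics/top0.png')[165:280,310:410],(400,460),interpolation=cv2.INTER_CUBIC)
b=cv2.resize(b,(400,440),interpolation=cv2.INTER_CUBIC)
o=np.zeros((460,800,3),np.uint8);o[:,:400]=a;o[:440,400:]=b;cv2.imwrite('pics/c1.png',o)
m=vision.camera_model('top');ms=vision.camera_model('scene')
print('jar lid',atz(m,243,213,.074), 'scene',atz(ms,267,187,.074))
for p in [(330,193),(368,181),(395,235),(357,250)]: print(atz(m,*p,.01))
print('wheel',atz(m,227,288,.06))
E
```

```text
jar lid [ 0.5655358  -0.00098684  0.074     ] scene [ 0.56299332 -0.00401201  0.074     ]
[ 0.62867507 -0.21667292  0.01      ]
[ 0.65932534 -0.3163043   0.01      ]
[ 0.51584674 -0.38172589  0.01      ]
[ 0.47816673 -0.28379888  0.01      ]
wheel [0.38242966 0.03818075 0.06      ]
```

View pics/c1.png

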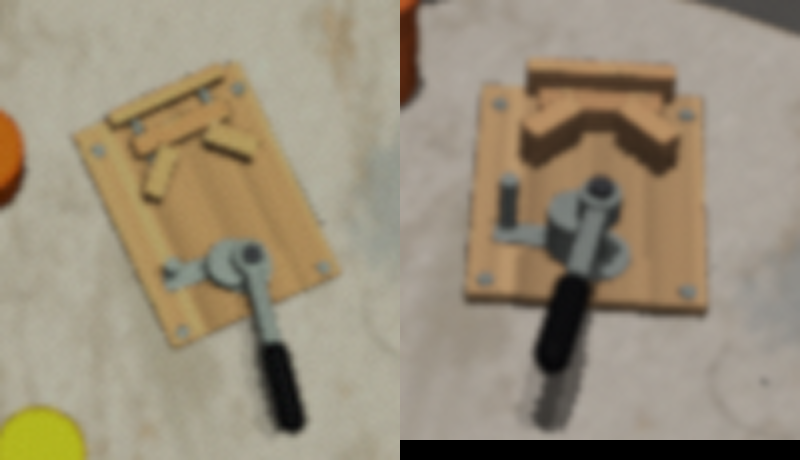

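```bash
python3 - <<'E'
from h import *
m=vision.camera_model('top');ms=vision.camera_model('scene')
C=[(78,132),(238,62),(342,272),(175,348)]
C=np.array([atz(m,x/4+310,y/4+165,.01)[:2] for x,y in C]);print(C)
Cs=np.array([atz(ms,x/4+340,y/4+205,z)[:2] for x,y,z in [(483,85,.01),(703,97,.01),(707,308,.0),(465,298,.0)] for x in [x-400]]);print(Cs)
for c in (C,Cs):
    print('len',np.linalg.norm(c[0]-c[3]),np.linalg.norm(c[1]-c[2]),np.linalg.norm(c[0]-c[1]),np.linalg.norm(c[3]-c[2]))
    d=(c[0]+c[1]-c[2]-c[3]); e=c[0]+c[3]-c[1]-c[2]; print('ctr',c.mean(0),np.degrees([np.arctan2(d[1],d[0]),np.arctan2(e[1],e[0])-np.pi/2]))
P=atz(m,253/4+310,253/4+165,.061);Q=atz(ms,200/4+340,188/4+205,.061)
h=[atz(m,x/4+310,y/4+165,.053) for x,y in [(270,347),(292,425)]]
print('pivot',P,Q,'handle',h, [np.linalg.norm((x-P)[:2]) for x in h],np.degrees(np.arctan2(*(h[1]-P)[1::-1])))
s=bot.read_state();print(totool(s,[.564,-.002,.20]))
E
```

```text
[[ 0.615334   -0.21520088]
 [ 0.66060698 -0.32024213]
 [ 0.52101717 -0.38317192]
 [ 0.47310525 -0.27540203]]
[[ 0.61199289 -0.2112452 ]
 [ 0.66078081 -0.31968584]
 [ 0.52772661 -0.3794646 ]
 [ 0.47536516 -0.27163158]]
len 0.15444480391120272 0.15311914543339633 0.11438227980147259 0.11794024897303378
ctr [ 0.56751585 -0.29850424] [23.60127002 23.64745783]
len 0.14937755340626765 0.1458661103960035 0.11891018880774346 0.11987360954686152
ctr [ 0.56896637 -0.2955068 ] [24.01684397 25.06509622]
pivot [ 0.52571188 -0.32101355  0.061     ] [ 0.52074299 -0.32022668  0.061     ] handle [array([ 0.46843123, -0.33075721,  0.053     ]), array([ 0.42045972, -0.34279183,  0.053     ])] [np.float64(0.058103451856251265), np.float64(0.10748167353864524)] -168.30960274493228
[-542.01257537 -467.72180138   30.38072757]
```

```bash
python3 -m handwheel '[{"xyz":[-45,-39,0],"delta_rot":[0,0,0],"hand":-1},{"xyz":[-90,-78,0],"delta_rot":[0,0,0],"hand":-1},{"xyz":[-135,-117,0],"delta_rot":[0,0,0],"hand":-1},{"xyz":[-180,-156,0],"delta_rot":[0,0,0],"hand":-1},{"xyz":[-225,-195,0],"delta_rot":[0,0,0],"hand":-1}]'
python3 -m handwheel '[{"xyz":[-45,-39,0],"delta_rot":[0,0,0],"hand":-1},{"xyz":[-90,-78,0],"delta_rot":[0,0,0],"hand":-1},{"xyz":[-135,-117,0],"delta_rot":[0,0,0],"hand":-1},{"xyz":[-180,-156,0],"delta_rot":[0,0,0],"hand":-1},{"xyz":[-225,-195,0],"delta_rot":[0,0,0],"hand":-1}]'
python3 -m handwheel '[{"xyz":[-45,-39,0],"delta_rot":[0,0,0.18],"hand":-1},{"xyz":[-90,-78,0],"delta_rot":[0,0,0.36],"hand":-1},{"xyz":[-91,-78,0],"delta_rot":[0,0,0.54],"hand":-1},{"xyz":[-91,-78,0],"delta_rot":[0,0,0.72],"hand":-1},{"xyz":[-91,-78,0],"delta_rot":[0,0,0.9],"hand":-1}]'
python3 -m handwheel '[{"xyz":[0,0,0],"delta_rot":[0,0,0.18],"hand":-1},{"xyz":[0,0,0],"delta_rot":[0,0,0.36],"hand":-1},{"xyz":[0,0,0],"delta_rot":[0,0,0.54],"hand":-1},{"xyz":[0,0,0],"delta_rot":[0,0,0.72],"hand":-1},{"xyz":[0,0,0],"delta_rot":[0,0,0.9],"hand":-1}]'
python3 -m handwheel '[{"xyz":[0,0,0],"delta_rot":[0,0,0.18],"hand":-1},{"xyz":[0,0,0],"delta_rot":[0,0,0.36],"hand":-1},{"xyz":[0,0,0],"delta_rot":[0,0,0.54],"hand":-1},{"xyz":[0,0,0],"delta_rot":[0,0,0.64],"hand":-1},{"xyz":[0,0,0],"delta_rot":[0,0,0.64],"hand":-1}]'
python3 - <<'E'
from h import *
s=bot.read_state(); im,m=snap('wrist','w1.png')
print(s['time_s'],s['position'],s['tcp_rot'],s['joint_positions'],totool(s,[.564,-.002,.05]))
print(proj(m,[.564,-.002,.074]),proj(m,s['position']), np.degrees(np.arctan2(s['tcp_rot'][1][1],s['tcp_rot'][0][1])))
E
```

```text
time_s: 0.72
position: [0.3374, 0.3478, 0.2304]
tcp_rot: [[-0.96, 0.281, -0.0], [0.281, 0.96, -0.0], [-0.0, -0.0, -1.0]]
force: [1.2, 0.4, 0.2]
opening: 1.0
grasp_force: 0.0
time_s: 1.35
position: [0.4985, 0.0973, 0.2304]
tcp_rot: [[-0.96, 0.281, -0.0], [0.281, 0.96, 0.0], [0.0, 0.0, -1.0]]
force: [0.7, 0.3, -0.0]
opening: 0.999
grasp_force: 0.0
time_s: 1.98
position: [0.5629, -0.0016, 0.23]
tcp_rot: [[-0.37, 0.929, -0.001], [0.929, 0.37, 0.0], [0.001, -0.001, -1.0]]
force: [-0.1, -0.5, -0.1]
opening: 1.006
grasp_force: 0.0
time_s: 2.6
position: [0.5629, -0.0012, 0.2301]
tcp_rot: [[0.497, 0.868, -0.001], [0.868, -0.497, 0.0], [-0.0, -0.001, -1.0]]
force: [-0.8, -0.1, 0.5]
opening: 0.999
grasp_force: 0.0
time_s: 3.22
position: [0.5629, -0.0013, 0.2301]
tcp_rot: [[0.914, 0.406, -0.001], [0.406, -0.914, 0.0], [-0.001, -0.001, -1.0]]
force: [-0.0, 0.8, -0.2]
opening: 1.001
grasp_force: 0.0
3.225 [ 0.56294652 -0.00128608  0.23011986] [[ 9.13916002e-01  4.05902047e-01 -1.03442870e-03]
 [ 4.05902446e-01 -9.13916388e-01  2.00379467e-04]
 [-8.64046908e-04 -6.03007141e-04 -9.99999445e-01]] [-1.15024731e+01  2.54889396e+01  9.11066708e+01 -6.35334995e-04
  6.34647571e+01  5.45501250e+01] [  0.82863996   1.1886887  180.11852253]
[311.86510286 220.75393397] [310.32207267 302.75253665] -66.05232896511822
```

View pics/w1.png

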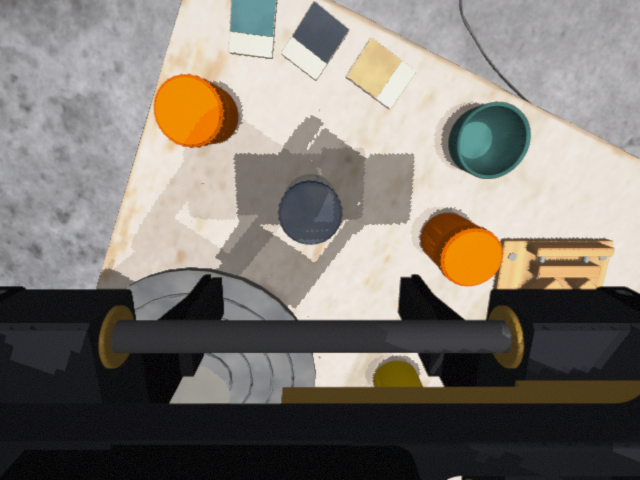

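```bash
python3 - <<'E'
from h import *
m=vision.camera_model('wrist');s=bot.read_state()
p=atz(m,310,212,.074);print(p,'r',np.linalg.norm(atz(m,341,212,.074)-p),totool(s,[p[0],p[1],.05]))
m1=vision.camera_model('top');m2=vision.camera_model('scene')
c,d=ray(m1,227,288);e,f=ray(m2,198,227)
t=np.linalg.lstsq(np.c_[d,-f],e-c,rcond=None)[0];print('wheel',c+d*t[0],e+f*t[1])
im=cv2.imread('pics/w1.png');hs=cv2.cvtColor(im,cv2.COLOR_BGR2HSV)
k=((hs[...,0]>100)&(hs[...,0]<130)&(hs[...,1]>50)).astype(np.uint8);k[:150]=0;k[270:]=0;k[:,:250]=0;k[:,370:]=0
y,x=np.nonzero(k);print(x.min(),x.max(),y.min(),y.max(),x.mean(),y.mean())
E
```

```text
[0.57062835 0.00271078 0.074     ] r 0.027262610810202217 [  8.71643687  -0.4669726  180.21092401]
wheel [0.38176812 0.03324319 0.08210402] [0.37911231 0.03639031 0.08272754]
279 341 180 242 306.9793103448276 205.01241379310346
```

```bash
python3 -m handwheel '[{"xyz":[3,0,40],"delta_rot":[0,0,0],"hand":-1},{"xyz":[7,0,80],"delta_rot":[0,0,0],"hand":-1},{"xyz":[7,0,100],"delta_rot":[0,0,0],"hand":-1},{"xyz":[7,0,100],"delta_rot":[0,0,0],"hand":-1},{"xyz":[7,0,100],"delta_rot":[0,0,0],"hand":-1}]'
python3 - <<'E'
from h import *
s=bot.read_state(); im,m=snap('wrist','w2.png'); 
print(proj(m,[.57,.0025,.074]))
E
```

```text
time_s: 3.9
position: [0.5703, 0.0014, 0.1313]
tcp_rot: [[0.914, 0.405, 0.001], [0.405, -0.914, -0.0], [0.001, 0.001, -1.0]]
force: [-0.6, 0.0, 0.3]
opening: 1.002
grasp_force: 0.0
[308.47852712 260.21583325]
```

View pics/w2.png

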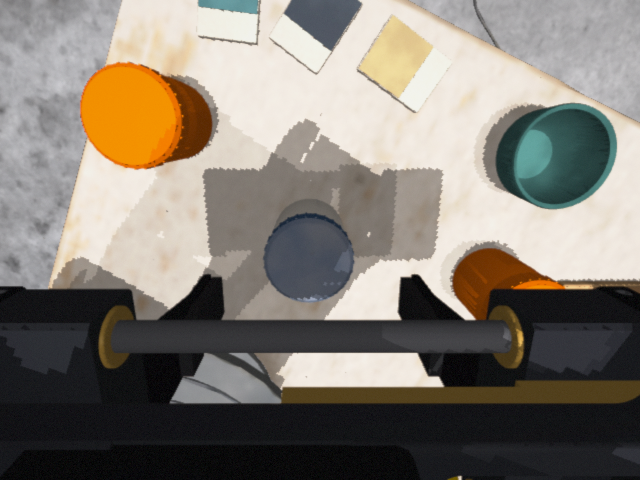

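```bash
python3 -m handwheel '[{"xyz":[2,-0.5,20],"delta_rot":[0,0,0],"hand":-1},{"xyz":[2,-0.5,40],"delta_rot":[0,0,0],"hand":-1},{"xyz":[2,-0.5,60],"delta_rot":[0,0,0],"hand":-1},{"xyz":[2,-0.5,75],"delta_rot":[0,0,0],"hand":-1},{"xyz":[2,-0.5,83],"delta_rot":[0,0,0],"hand":-1}]'
python3 -m handwheel '[{"xyz":[0,0,0],"delta_rot":[0,0,0],"hand":-1},{"xyz":[0,0,0],"delta_rot":[0,0,0],"hand":1},{"xyz":[0,0,0],"delta_rot":[0,0,0],"hand":1},{"xyz":[0,0,0],"delta_rot":[0,0,0],"hand":1},{"xyz":[0,0,0],"delta_rot":[0,0,0],"hand":1}]'
python3 -m handwheel '[{"xyz":[0,0,0],"delta_rot":[0,0,0],"hand":1},{"xyz":[0,0,0],"delta_rot":[0,0,0],"hand":1},{"xyz":[0,0,0],"delta_rot":[0,0,0],"hand":1},{"xyz":[0,0,0],"delta_rot":[0,0,0],"hand":1},{"xyz":[0,0,0],"delta_rot":[0,0,0],"hand":1}]'
```

```text
time_s: 4.58
position: [0.5716, 0.0027, 0.0475]
tcp_rot: [[0.914, 0.405, 0.001], [0.405, -0.914, -0.0], [0.001, 0.0, -1.0]]
force: [-0.8, 0.8, -0.2]
opening: 0.998
grasp_force: 0.0
time_s: 5.2
position: [0.5713, 0.0028, 0.0478]
tcp_rot: [[0.914, 0.405, 0.0], [0.405, -0.914, 0.0], [0.0, 0.0, -1.0]]
force: [-0.9, 0.5, 0.7]
opening: 0.635
grasp_force: 30.1
time_s: 5.82
position: [0.5714, 0.0028, 0.0477]
tcp_rot: [[0.914, 0.405, 0.0], [0.405, -0.914, 0.0], [0.0, 0.0, -1.0]]
force: [-0.1, 0.8, 2.9]
opening: 0.632
grasp_force: 29.9
```

```bash
python3 -m handwheel '[{"xyz":[0,0,-20],"delta_rot":[0,0,0],"hand":1},{"xyz":[0,0,-50],"delta_rot":[0,0,0],"hand":1},{"xyz":[0,0,-85],"delta_rot":[0,0,0],"hand":1},{"xyz":[0,0,-120],"delta_rot":[0,0,0],"hand":1},{"xyz":[-20,25,-140],"delta_rot":[0,0,0],"hand":1}]'
python3 -m handwheel '[{"xyz":[-35,41,0],"delta_rot":[0,0,0],"hand":1},{"xyz":[-70,82,0],"delta_rot":[0,0,0],"hand":1},{"xyz":[-105,123,0],"delta_rot":[0,0,0],"hand":1},{"xyz":[-140,164,0],"delta_rot":[0,0,0],"hand":1},{"xyz":[-175,205,0],"delta_rot":[0,0,0],"hand":1}]'
python3 -m handwheel '[{"xyz":[-20,23,0],"delta_rot":[0,0,0],"hand":1},{"xyz":[-40,46,0],"delta_rot":[0,0,0],"hand":1},{"xyz":[-40,46,0],"delta_rot":[0,0,0],"hand":1},{"xyz":[-40,46,0],"delta_rot":[0,0,0],"hand":1},{"xyz":[-40,46,0],"delta_rot":[0,0,0],"hand":1}]'
python3 - <<'E'
from h import *
s=bot.read_state(); im,m=snap('wrist','w3.png'); np.save('w3.npy',m)
print(s['grasp_force'],s['force'])
for p in ([.523,-.3206,.061],[.569,-.300,.01],[.569,-.300,.036]): print(proj(m,p))
E
```

```text
time_s: 6.45
position: [0.5638, -0.0273, 0.1889]
tcp_rot: [[0.913, 0.408, 0.002], [0.408, -0.913, -0.0], [0.002, 0.001, -1.0]]
force: [0.4, -0.5, -1.2]
opening: 0.636
grasp_force: 29.8
time_s: 7.08
position: [0.485, -0.2879, 0.1869]
tcp_rot: [[0.914, 0.405, -0.001], [0.405, -0.914, 0.001], [-0.001, -0.001, -1.0]]
force: [1.1, -0.4, -1.1]
opening: 0.632
grasp_force: 29.8
time_s: 7.7
position: [0.4682, -0.3434, 0.1872]
tcp_rot: [[0.914, 0.406, -0.001], [0.406, -0.914, 0.001], [-0.0, -0.001, -1.0]]
force: [0.2, -0.3, -1.0]
opening: 0.633
grasp_force: 29.8
29.834760594530962 [ 0.23829951 -0.32579417 -0.95964255]
[312.59313352 155.32982247]
[312.29189804  91.10920357]
[312.38119725  87.61823475]
```

View pics/w3.png

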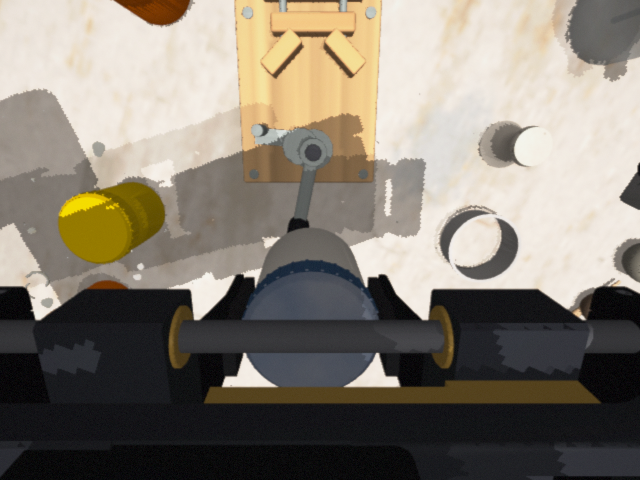

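```bash
python3 - <<'E'
from h import *
m=np.load('w3.npy',allow_pickle=True).item(); s=bot.read_state()
a=np.radians(23.95);ux=np.array([np.cos(a),np.sin(a)]);uy=np.array([-ux[1],ux[0]])
q=np.array([.523,-.3206])
for n,u,v,z in [('piv',313,152,.061),('scTL',248,13,.01),('scTR',371,13,.01),('scBL',254,174,.01),('scBR',363,174,.01),('cBL',243,182,.01),('cBR',375,182,.01),('VinL',302,39,.036),('VinR',328,38,.036),('VendL',274,76,.036),('VendR',354,76,.036),('VoutL',262,68,.036),('VoutR',366,70,.036)]:
    p=atz(m,u,v,z);print(n,np.round(p[:2],4),'holder rel pivot mm',np.round(1e3*np.array([(p[:2]-q)@ux,(p[:2]-q)@uy]),1))
E
```

```text
piv [ 0.5254 -0.3199] holder rel pivot mm [ 2.5 -0.3]
scTL [ 0.6016 -0.2285] holder rel pivot mm [109.3  52.3]
scTR [ 0.642  -0.3195] holder rel pivot mm [109.2 -47.3]
scBL [ 0.4832 -0.2801] holder rel pivot mm [-19.9  53.2]
scBR [ 0.5235 -0.3709] holder rel pivot mm [-19.9 -46.1]
cBL [ 0.4723 -0.2735] holder rel pivot mm [-27.2  63.6]
cBR [ 0.5215 -0.3841] holder rel pivot mm [-27.2 -57.4]
VinL [ 0.5971 -0.2788] holder rel pivot mm [84.7  8.1]
VinR [ 0.6057 -0.2966] holder rel pivot mm [ 85.3 -11.6]
VendL [ 0.5645 -0.2692] holder rel pivot mm [58.8 30.1]
VendR [ 0.5898 -0.3262] holder rel pivot mm [ 58.8 -32.3]
VoutL [ 0.5661 -0.2586] holder rel pivot mm [64.5 39.2]
VoutR [ 0.5975 -0.3329] holder rel pivot mm [ 63.1 -41.4]
```

```bash
python3 -m handwheel '[{"xyz":[40,1,0],"delta_rot":[0,0,0],"hand":1},{"xyz":[80,2,20],"delta_rot":[0,0,0],"hand":1},{"xyz":[110,2,50],"delta_rot":[0,0,0],"hand":1},{"xyz":[110,2,80],"delta_rot":[0,0,0],"hand":1},{"xyz":[110,2,93],"delta_rot":[0,0,0],"hand":1}]'
python3 -m handwheel '[{"xyz":[0,0,0],"delta_rot":[0,0,0],"hand":1},{"xyz":[0,0,0],"delta_rot":[0,0,0],"hand":1},{"xyz":[0,0,0],"delta_rot":[0,0,0],"hand":1},{"xyz":[0,0,0],"delta_rot":[0,0,0],"hand":1},{"xyz":[0,0,0],"delta_rot":[0,0,0],"hand":1}]'
python3 - <<'E'
from h import *
s=bot.read_state(); im,m=snap('wrist','w4.png'); im,m=snap('scene','s4.png')
print(totool(s,[.5717,-.3001,.0577]))
a=cv2.imread('pics/w4.png'); a=cv2.resize(a,(440,330),interpolation=cv2.INTER_AREA)
b=cv2.resize(cv2.imread('pics/s4.png')[170:320,330:450],(360,450),interpolation=cv2.INTER_CUBIC)
o=np.zeros((450,800,3),np.uint8);o[:330,:440]=a;o[:,440:]=b;cv2.imwrite('pics/c4.png',o)
E
```

```text
time_s: 8.38
position: [0.569, -0.3, 0.0925]
tcp_rot: [[0.914, 0.407, -0.003], [0.407, -0.914, 0.002], [-0.002, -0.003, -1.0]]
force: [-0.1, -0.5, -2.4]
opening: 0.631
grasp_force: 29.8
time_s: 9.0
position: [0.5696, -0.3023, 0.0951]
tcp_rot: [[0.914, 0.405, 0.001], [0.405, -0.914, -0.001], [0.0, 0.001, -1.0]]
force: [0.8, -0.1, -1.6]
opening: 0.635
grasp_force: 29.8
[ 2.75382247 -1.20518228 37.37688295]
```

View pics/c4.png

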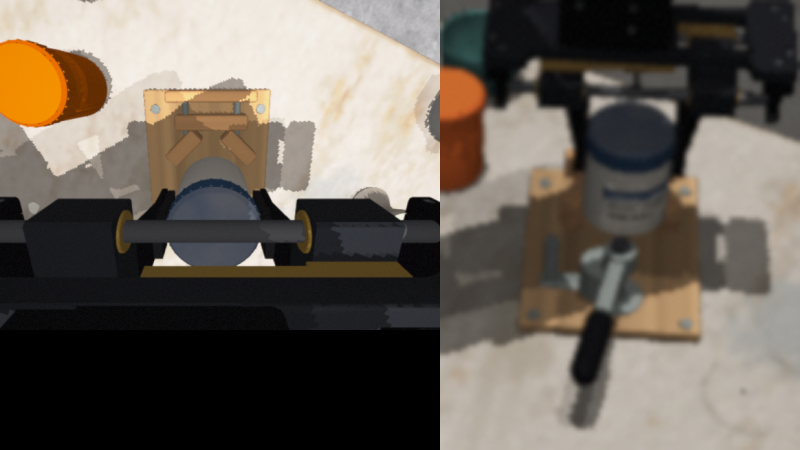

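```bash
python3 -m handwheel '[{"xyz":[0.5,-1,4],"delta_rot":[0,0,0],"hand":1},{"xyz":[0.5,-1,8],"delta_rot":[0,0,0],"hand":1},{"xyz":[0.5,-1,11],"delta_rot":[0,0,0],"hand":1},{"xyz":[0.5,-1,14],"delta_rot":[0,0,0],"hand":1},{"xyz":[0.5,-1,16],"delta_rot":[0,0,0],"hand":1}]'
```

```text
time_s: 9.72
position: [0.5695, -0.3009, 0.0782]
tcp_rot: [[0.914, 0.405, -0.0], [0.405, -0.914, 0.0], [-0.0, -0.0, -1.0]]
force: [-0.3, 0.5, -2.6]
opening: 0.636
grasp_force: 29.8
```

```bash
python3 -m handwheel '[{"xyz":[0,0,4],"delta_rot":[0,0,0],"hand":1},{"xyz":[0,0,8],"delta_rot":[0,0,0],"hand":1},{"xyz":[0,0,12],"delta_rot":[0,0,0],"hand":1},{"xyz":[0,0,15],"delta_rot":[0,0,0],"hand":1},{"xyz":[0,0,17],"delta_rot":[0,0,0],"hand":1}]'
python3 -m handwheel '[{"xyz":[0,0,0.5],"delta_rot":[0,0,0],"hand":1},{"xyz":[0,0,1],"delta_rot":[0,0,0],"hand":1},{"xyz":[0,0,1.5],"delta_rot":[0,0,0],"hand":1},{"xyz":[0,0,2],"delta_rot":[0,0,0],"hand":1},{"xyz":[0,0,2],"delta_rot":[0,0,0],"hand":1}]'
```

```text
time_s: 10.35
position: [0.5696, -0.3009, 0.0613]
tcp_rot: [[0.914, 0.405, -0.0], [0.405, -0.914, 0.0], [-0.0, -0.0, -1.0]]
force: [0.1, -1.0, -1.4]
opening: 0.635
grasp_force: 29.8
time_s: 10.98
position: [0.5696, -0.3009, 0.0596]
tcp_rot: [[0.914, 0.405, 0.0], [0.405, -0.914, -0.0], [0.0, 0.0, -1.0]]
force: [0.4, -0.5, -0.8]
opening: 0.634
grasp_force: 29.8
```

```bash
python3 -m handwheel '[{"xyz":[0,0,0.5],"delta_rot":[0,0,0],"hand":1},{"xyz":[0.5,0,1],"delta_rot":[0,0,0],"hand":1},{"xyz":[1,0,1],"delta_rot":[0,0,0],"hand":1},{"xyz":[1.5,0,1],"delta_rot":[0,0,0],"hand":1},{"xyz":[1.5,0,1],"delta_rot":[0,0,0],"hand":1}]'
python3 -m handwheel '[{"xyz":[0.5,0,0],"delta_rot":[0,0,0],"hand":1},{"xyz":[1,0,0],"delta_rot":[0,0,0],"hand":1},{"xyz":[1.5,0,0],"delta_rot":[0,0,0],"hand":1},{"xyz":[1.5,0,0],"delta_rot":[0,0,0],"hand":1},{"xyz":[1.5,0,0],"delta_rot":[0,0,0],"hand":1}]'
```

```text
time_s: 11.6
position: [0.571, -0.3003, 0.0586]
tcp_rot: [[0.914, 0.405, 0.0], [0.405, -0.914, -0.0], [0.0, 0.0, -1.0]]
force: [0.8, 0.2, -1.4]
opening: 0.631
grasp_force: 29.8
time_s: 12.22
position: [0.5723, -0.2997, 0.0585]
tcp_rot: [[0.914, 0.405, 0.0], [0.405, -0.914, -0.0], [-0.0, 0.0, -1.0]]
force: [-0.1, 0.5, -0.6]
opening: 0.636
grasp_force: 29.8
```

```bash
python3 -m handwheel '[{"xyz":[0.5,0,0],"delta_rot":[0,0,0],"hand":1},{"xyz":[1,0,0],"delta_rot":[0,0,0],"hand":1},{"xyz":[1.5,0,0],"delta_rot":[0,0,0],"hand":1},{"xyz":[1.5,0,0],"delta_rot":[0,0,0],"hand":1},{"xyz":[1.5,0,0],"delta_rot":[0,0,0],"hand":1}]'
python3 - <<'E'
from h import *
s=bot.read_state();R=np.array(s['tcp_rot']);print(R.T@s['force'],s['moment'])
E
```

```text
time_s: 12.85
position: [0.5737, -0.2991, 0.0585]
tcp_rot: [[0.914, 0.405, -0.0], [0.405, -0.914, 0.0], [-0.0, -0.0, -1.0]]
force: [0.5, 0.1, -1.1]
opening: 0.632
grasp_force: 29.8
[0.46019421 0.12602739 1.07267526] [-0.03412622  0.10435659 -0.02800475]
```

```bash
python3 -m handwheel '[{"xyz":[0.5,0,0],"delta_rot":[0,0,0],"hand":1},{"xyz":[1,0,0],"delta_rot":[0,0,0],"hand":1},{"xyz":[1.5,0,0],"delta_rot":[0,0,0],"hand":1},{"xyz":[1.5,0,0],"delta_rot":[0,0,0],"hand":1},{"xyz":[1.5,0,0],"delta_rot":[0,0,0],"hand":1}]'
python3 - <<'E'
from h import *
s=bot.read_state();R=np.array(s['tcp_rot']);print(R.T@s['force'],s['moment'])
im,m=snap('wrist','w5.png');im,m2=snap('scene','s5.png')
print(proj(m,[.5737,-.2991,.084]),proj(m2,[.5737,-.2991,.084]))
a=cv2.imread('pics/w5.png')[100:420,100:540]
b=cv2.resize(cv2.imread('pics/s5.png')[185:305,340:430],(360,480),interpolation=cv2.INTER_CUBIC)
o=np.zeros((480,800,3),np.uint8);o[:320,:440]=a;o[:,440:]=b;cv2.imwrite('pics/c5.png',o)
E
```

```text
time_s: 13.48
position: [0.5747, -0.2982, 0.0584]
tcp_rot: [[0.914, 0.405, -0.001], [0.405, -0.914, 0.001], [-0.001, -0.001, -1.0]]
force: [-2.3, 0.1, -1.7]
opening: 0.634
grasp_force: 29.8
[-2.06752747 -0.97005662  1.664226  ] [ 0.02848766  0.40084256 -0.00765294]
[311.21234492 335.07435904] [392.35758086 223.85391244]
```

View pics/c5.png

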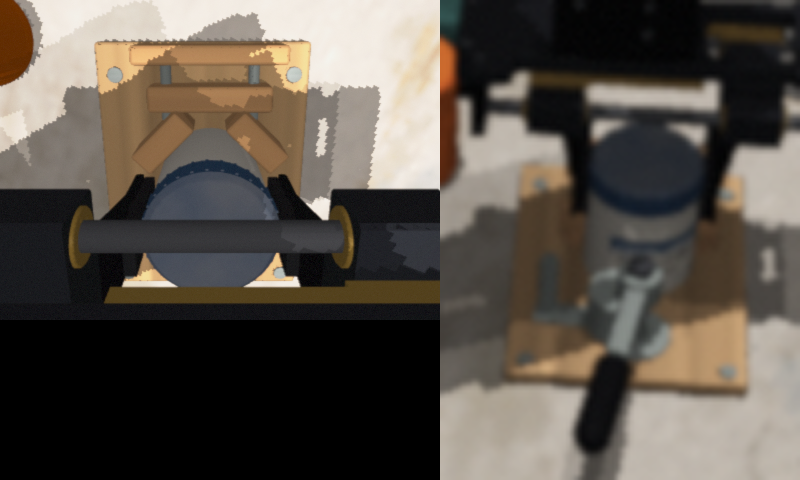

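```bash
python3 -m handwheel '[{"xyz":[-0.4,0,0.3],"delta_rot":[0,0,0],"hand":1},{"xyz":[-0.4,0,0.6],"delta_rot":[0,0,0],"hand":1},{"xyz":[-0.4,0,1],"delta_rot":[0,0,0],"hand":1},{"xyz":[-0.4,0,1.3],"delta_rot":[0,0,0],"hand":1},{"xyz":[-0.4,0,1.3],"delta_rot":[0,0,0],"hand":1}]'
```

```text
time_s: 14.2
position: [0.5746, -0.2985, 0.0577]
tcp_rot: [[0.914, 0.405, -0.0], [0.405, -0.914, 0.0], [-0.0, -0.0, -1.0]]
force: [-3.5, 2.0, 3.7]
opening: 0.637
grasp_force: 30.0
```

```bash
python3 -m handwheel '[{"xyz":[0,0,0],"delta_rot":[0,0,0],"hand":0.1},{"xyz":[0,0,0],"delta_rot":[0,0,0],"hand":-0.4},{"xyz":[0,0,0],"delta_rot":[0,0,0],"hand":-1},{"xyz":[0,0,0],"delta_rot":[0,0,0],"hand":-1},{"xyz":[0,0,0],"delta_rot":[0,0,0],"hand":-1}]'
python3 -m handwheel '[{"xyz":[0,0,-5],"delta_rot":[0,0,0],"hand":-1},{"xyz":[0,0,-25],"delta_rot":[0,0,0],"hand":-1},{"xyz":[0,0,-60],"delta_rot":[0,0,0],"hand":-1},{"xyz":[0,0,-90],"delta_rot":[0,0,0],"hand":-1},{"xyz":[0,0,-90],"delta_rot":[0,0,0],"hand":-1}]'
```

```text
time_s: 14.82
position: [0.5752, -0.299, 0.0572]
tcp_rot: [[0.914, 0.405, 0.001], [0.405, -0.914, -0.001], [0.001, 0.001, -1.0]]
force: [-0.5, 0.4, 0.5]
opening: 0.944
grasp_force: 0.0
time_s: 15.45
position: [0.5769, -0.3002, 0.1517]
tcp_rot: [[0.914, 0.405, 0.007], [0.405, -0.914, -0.005], [0.004, 0.008, -1.0]]
force: [0.1, 0.3, -1.1]
opening: 0.997
grasp_force: 0.0
```

```bash
python3 -m handwheel '[{"xyz":[-30,2,0],"delta_rot":[0,0,-0.18],"hand":-1},{"xyz":[-60,4,0],"delta_rot":[0,0,-0.36],"hand":0},{"xyz":[-95,6,0],"delta_rot":[0,0,-0.54],"hand":1},{"xyz":[-125,8,0],"delta_rot":[0,0,-0.72],"hand":1},{"xyz":[-142,10,0],"delta_rot":[0,0,-0.9],"hand":1}]'
python3 -m handwheel '[{"xyz":[0,0,0],"delta_rot":[0,0,-0.18],"hand":1},{"xyz":[0,0,0],"delta_rot":[0,0,-0.36],"hand":1},{"xyz":[0,0,0],"delta_rot":[0,0,-0.456],"hand":1},{"xyz":[0,0,0],"delta_rot":[0,0,-0.456],"hand":1},{"xyz":[0,0,0],"delta_rot":[0,0,-0.456],"hand":1}]'
python3 - <<'E'
from h import *
s=bot.read_state();print(s['joint_positions'],s['opening'],totool(s,[.526,-.3197,.044]),totool(s,[.4486,-.3649,.044]))
im,m=snap('scene','s6.png');im,m1=snap('top','t6.png')
a=cv2.resize(cv2.imread('pics/t6.png')[165:295,310:410],(400,520),interpolation=cv2.INTER_CUBIC)
b=cv2.resize(cv2.imread('pics/s6.png')[205:335,340:440],(400,520),interpolation=cv2.INTER_CUBIC)
cv2.imwrite('pics/c6.png',np.hstack([a,b]))
E
```

```text
time_s: 16.08
position: [0.4471, -0.3653, 0.1467]
tcp_rot: [[0.247, 0.969, -0.001], [0.969, -0.247, 0.001], [0.001, -0.002, -1.0]]
force: [0.2, 0.1, -0.1]
opening: 0.629
grasp_force: 0.0
time_s: 16.7
position: [0.4488, -0.3651, 0.147]
tcp_rot: [[-0.199, 0.98, -0.0], [0.98, 0.199, 0.001], [0.001, -0.0, -1.0]]
force: [0.5, -0.0, 0.1]
opening: 0.066
grasp_force: 0.0
[-5.01908284e+01  3.28939526e+01  9.33238991e+01  1.49652477e-03
  5.38193783e+01 -6.16849313e+01] 0.06594828217091366 [ 28.99615552  84.76055754 102.96871472] [ 1.24592078e-01 -9.36277708e-02  1.02976489e+02]
```

View pics/c6.png

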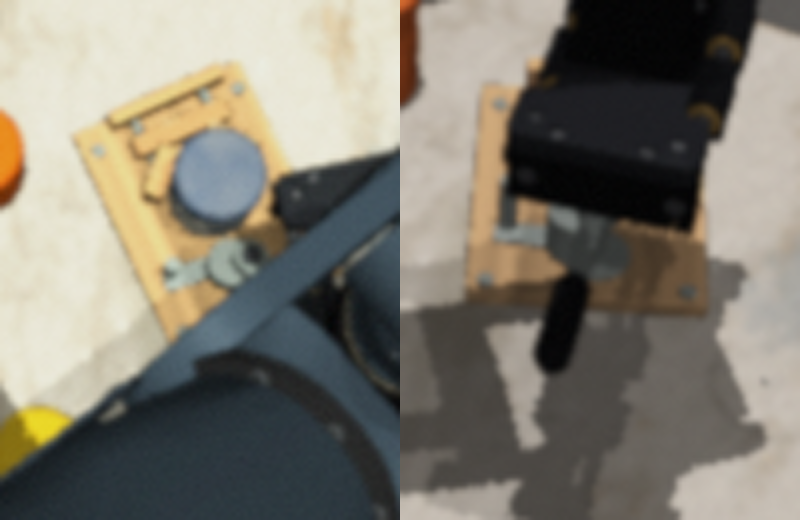

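```bash
python3 -m handwheel '[{"xyz":[-4,0,30],"delta_rot":[0,0,0],"hand":1},{"xyz":[-4,0,60],"delta_rot":[0,0,0],"hand":1},{"xyz":[-4,0,85],"delta_rot":[0,0,0],"hand":1},{"xyz":[-4,0,100],"delta_rot":[0,0,0],"hand":1},{"xyz":[-4,0,103],"delta_rot":[0,0,0],"hand":1}]'
python3 -m handwheel '[{"xyz":[1,0,0],"delta_rot":[0,0,0],"hand":1},{"xyz":[3,0,0],"delta_rot":[0,0,0],"hand":1},{"xyz":[5,0,0],"delta_rot":[0,0,0],"hand":1},{"xyz":[8,0,0],"delta_rot":[0,0,0],"hand":1},{"xyz":[10,0,0],"delta_rot":[0,0,0],"hand":1}]'
```

```text
time_s: 17.42
position: [0.4495, -0.3688, 0.0434]
tcp_rot: [[-0.2, 0.98, -0.001], [0.98, 0.2, 0.001], [0.001, -0.001, -1.0]]
force: [-0.0, -0.3, -0.5]
opening: 0.006
grasp_force: 0.0
time_s: 18.05
position: [0.4477, -0.3591, 0.0444]
tcp_rot: [[-0.201, 0.98, 0.0], [0.98, 0.201, -0.0], [-0.0, 0.0, -1.0]]
force: [-0.8, -0.5, 0.3]
opening: 0.0
grasp_force: 0.0
```

```bash
python3 -m handwheel '[{"xyz":[1,0,0],"delta_rot":[0,0,0],"hand":1},{"xyz":[2,0,0],"delta_rot":[0,0,0],"hand":1},{"xyz":[3,0,0],"delta_rot":[0,0,0],"hand":1},{"xyz":[4,0,0],"delta_rot":[0,0,0],"hand":1},{"xyz":[5,0,0],"delta_rot":[0,0,0],"hand":1}]'
```

```text
time_s: 18.68
position: [0.4468, -0.3552, 0.0444]
tcp_rot: [[-0.201, 0.98, 0.0], [0.98, 0.201, -0.001], [-0.001, 0.0, -1.0]]
force: [-0.7, -3.5, 0.2]
opening: 0.005
grasp_force: 1.5
```

```bash
python3 -m handwheel '[{"xyz":[5.1,-1,0],"delta_rot":[0,0,0.06],"hand":1},{"xyz":[10.3,-1.6,0],"delta_rot":[0,0,0.12],"hand":1},{"xyz":[15.5,-1.9,0],"delta_rot":[0,0,0.18],"hand":1},{"xyz":[20.7,-2,0],"delta_rot":[0,0,0.24],"hand":1},{"xyz":[26,-1.7,0],"delta_rot":[0,0,0.3],"hand":1}]'
python3 - <<'E'
from h import *
s=bot.read_state();print(totool(s,[.526,-.3197,.044]),np.array(s['tcp_rot']).T@s['force'])
E
```

```text
time_s: 19.3
position: [0.4398, -0.3296, 0.0444]
tcp_rot: [[0.1, 0.995, 0.0], [0.995, -0.1, -0.001], [-0.001, 0.0, -1.0]]
force: [-1.0, -3.1, 0.3]
opening: 0.004
grasp_force: 1.5
[18.42634963 84.76833019  0.37672306] [-3.14800037 -0.68893579 -0.32949155]
```

```bash
python3 -m handwheel '[{"xyz":[5.1,-1,0],"delta_rot":[0,0,0.06],"hand":1},{"xyz":[10.3,-1.6,0],"delta_rot":[0,0,0.12],"hand":1},{"xyz":[15.5,-1.9,0],"delta_rot":[0,0,0.18],"hand":1},{"xyz":[20.7,-2,0],"delta_rot":[0,0,0.24],"hand":1},{"xyz":[26,-1.7,0],"delta_rot":[0,0,0.3],"hand":1}]'
python3 - <<'E'
from h import *
s=bot.read_state();print(totool(s,[.526,-.3197,.044]),np.array(s['tcp_rot']).T@s['force'])
E
```

```text
time_s: 19.92
position: [0.4407, -0.3037, 0.0444]
tcp_rot: [[0.389, 0.921, 0.0], [0.921, -0.389, -0.001], [-0.001, 0.0, -1.0]]
force: [-1.8, -3.2, 0.0]
opening: -0.001
grasp_force: 2.1
[18.48123213 84.83509875  0.38988344] [-3.61253851e+00 -4.34150571e-01 -2.35801768e-03]
```

```bash
python3 -m handwheel '[{"xyz":[5.1,-1,0],"delta_rot":[0,0,0.06],"hand":1},{"xyz":[10.3,-1.6,0],"delta_rot":[0,0,0.12],"hand":1},{"xyz":[15.5,-1.9,0],"delta_rot":[0,0,0.18],"hand":1},{"xyz":[20.7,-2,0],"delta_rot":[0,0,0.24],"hand":1},{"xyz":[26,-1.7,0],"delta_rot":[0,0,0.3],"hand":1}]'
python3 - <<'E'
from h import *
s=bot.read_state();print(totool(s,[.526,-.3197,.044]),np.array(s['tcp_rot']).T@s['force'])
im,m=snap('wrist','w7.png')
E
```

```text
time_s: 20.55
position: [0.4492, -0.2791, 0.0444]
tcp_rot: [[0.644, 0.765, 0.0], [0.765, -0.644, -0.001], [-0.001, 0.001, -1.0]]
force: [-1.9, -3.5, -0.6]
opening: 0.007
grasp_force: 2.0
[18.4644724  84.88931863  0.40974356] [-3.92476521  0.83050824  0.57237403]
```

View pics/w7.png

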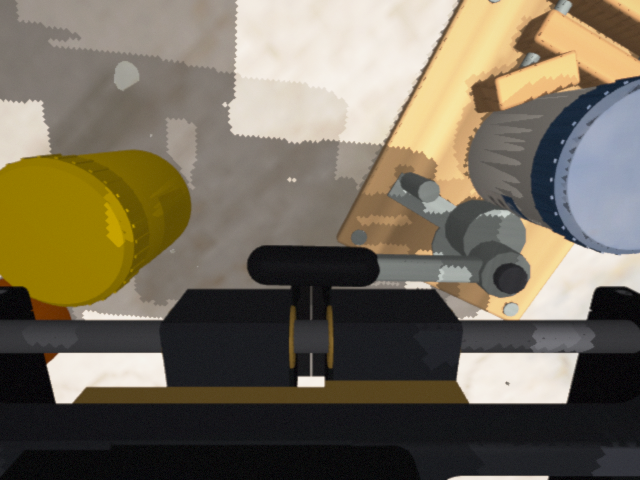

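```bash
python3 -m handwheel '[{"xyz":[4.3,-0.8,0],"delta_rot":[0,0,0.05],"hand":1},{"xyz":[8.6,-1.4,0],"delta_rot":[0,0,0.10],"hand":1},{"xyz":[12.9,-1.8,0],"delta_rot":[0,0,0.15],"hand":1},{"xyz":[17.2,-2,0],"delta_rot":[0,0,0.20],"hand":1},{"xyz":[21.6,-1.9,0],"delta_rot":[0,0,0.25],"hand":1}]'
python3 -m handwheel '[{"xyz":[1.7,-0.4,0],"delta_rot":[0,0,0.02],"hand":1},{"xyz":[3.4,-0.7,0],"delta_rot":[0,0,0.04],"hand":1},{"xyz":[5.1,-1,0],"delta_rot":[0,0,0.06],"hand":1},{"xyz":[6.8,-1.2,0],"delta_rot":[0,0,0.08],"hand":1},{"xyz":[8.6,-1.4,0],"delta_rot":[0,0,0.1],"hand":1}]'
python3 - <<'E'
from h import *
s=bot.read_state();R=np.array(s['tcp_rot']);print(totool(s,[.526,-.3197,.044]),R.T@s['force'],'lever',np.radians(-156.05+360)-np.arctan2(R[1,0],R[0,0])-np.pi/2)
E
```

```text
time_s: 21.22
position: [0.4617, -0.2614, 0.0444]
tcp_rot: [[0.813, 0.583, 0.0], [0.583, -0.813, -0.001], [-0.0, 0.001, -1.0]]
force: [-1.5, -4.0, -0.6]
opening: 0.006
grasp_force: 1.7
time_s: 21.85
position: [0.4677, -0.2547, 0.0442]
tcp_rot: [[0.867, 0.498, -0.0], [0.498, -0.867, 0.0], [-0.0, -0.0, -1.0]]
force: [-2.0, -2.8, 0.8]
opening: 0.002
grasp_force: 1.5
[18.10517731 85.41276137  0.22382615] [-3.13486716  1.4750869  -0.84257896] lever 1.467220650300237
```

```bash
python3 -m handwheel '[{"xyz":[0.8,-0.2,0],"delta_rot":[0,0,0.01],"hand":1},{"xyz":[1.7,-0.4,0],"delta_rot":[0,0,0.02],"hand":1},{"xyz":[2.5,-0.5,0],"delta_rot":[0,0,0.03],"hand":1},{"xyz":[3.4,-0.7,0],"delta_rot":[0,0,0.04],"hand":1},{"xyz":[3.4,-0.7,0],"delta_rot":[0,0,0.04],"hand":1}]'
```

```text
time_s: 22.48
position: [0.4704, -0.2523, 0.0442]
tcp_rot: [[0.886, 0.464, -0.0], [0.464, -0.886, 0.0], [0.0, -0.0, -1.0]]
force: [-1.4, -2.7, 0.4]
opening: 0.004
grasp_force: 1.2
```

```bash
python3 -m handwheel '[{"xyz":[0.8,-0.2,0],"delta_rot":[0,0,0.01],"hand":1},{"xyz":[1.7,-0.4,0],"delta_rot":[0,0,0.02],"hand":1},{"xyz":[2.5,-0.5,0],"delta_rot":[0,0,0.03],"hand":1},{"xyz":[2.5,-0.5,0],"delta_rot":[0,0,0.03],"hand":1},{"xyz":[2.5,-0.5,0],"delta_rot":[0,0,0.03],"hand":1}]'
```

```text
time_s: 23.1
position: [0.4724, -0.2507, 0.0442]
tcp_rot: [[0.899, 0.437, -0.0], [0.437, -0.899, 0.0], [0.0, -0.0, -1.0]]
force: [-1.5, -2.6, 0.3]
opening: 0.008
grasp_force: 1.1
```

```bash
python3 -m handwheel '[{"xyz":[0.8,-0.2,0],"delta_rot":[0,0,0.01],"hand":1},{"xyz":[1.3,-0.3,0],"delta_rot":[0,0,0.015],"hand":1},{"xyz":[1.7,-0.4,0],"delta_rot":[0,0,0.02],"hand":1},{"xyz":[1.7,-0.4,0],"delta_rot":[0,0,0.02],"hand":1},{"xyz":[1.7,-0.4,0],"delta_rot":[0,0,0.02],"hand":1}]'
```

```text
time_s: 23.72
position: [0.4737, -0.2497, 0.0442]
tcp_rot: [[0.908, 0.419, -0.0], [0.419, -0.908, 0.0], [0.0, -0.0, -1.0]]
force: [-2.0, -2.5, 0.6]
opening: 0.003
grasp_force: 1.3
```

```bash
python3 -m handwheel '[{"xyz":[0.8,-0.2,0],"delta_rot":[0,0,0.01],"hand":1},{"xyz":[1.3,-0.3,0],"delta_rot":[0,0,0.015],"hand":1},{"xyz":[1.7,-0.4,0],"delta_rot":[0,0,0.02],"hand":1},{"xyz":[1.7,-0.4,0],"delta_rot":[0,0,0.02],"hand":1},{"xyz":[1.7,-0.4,0],"delta_rot":[0,0,0.02],"hand":1}]'
```

```text
time_s: 24.35
position: [0.4751, -0.2487, 0.0442]
tcp_rot: [[0.916, 0.401, 0.0], [0.401, -0.916, 0.0], [0.0, 0.0, -1.0]]
force: [-2.3, -2.6, 0.5]
opening: 0.005
grasp_force: 1.2
```

```bash
python3 -c "
from h import *
s=bot.read_state();R=np.array(s['tcp_rot']);print(totool(s,[.526,-.3197,.044]),R.T@s['force'],'lever',np.radians(-156.05+360)-np.arctan2(R[1,0],R[0,0])-np.pi/2)"
```

```text
[18.08987922 85.46377072  0.23391691] [-3.1924642   1.44276485 -0.53910844] lever 1.5760374981855723
```

```bash
python3 -m handwheel '[{"xyz":[0.8,-0.2,0],"delta_rot":[0,0,0.01],"hand":1},{"xyz":[1.3,-0.3,0],"delta_rot":[0,0,0.015],"hand":1},{"xyz":[1.7,-0.4,0],"delta_rot":[0,0,0.02],"hand":1},{"xyz":[1.7,-0.4,0],"delta_rot":[0,0,0.02],"hand":1},{"xyz":[1.7,-0.4,0],"delta_rot":[0,0,0.02],"hand":1}]'
```

```text
time_s: 24.98
position: [0.4765, -0.2476, 0.0443]
tcp_rot: [[0.924, 0.383, 0.0], [0.383, -0.924, 0.0], [0.0, -0.0, -1.0]]
force: [-1.3, -2.3, -0.3]
opening: 0.003
grasp_force: 1.1
```

```bash
python3 -m handwheel '[{"xyz":[0.8,-0.2,0],"delta_rot":[0,0,0.01],"hand":1},{"xyz":[1.3,-0.3,0],"delta_rot":[0,0,0.015],"hand":1},{"xyz":[1.7,-0.4,0],"delta_rot":[0,0,0.02],"hand":1},{"xyz":[1.7,-0.4,0],"delta_rot":[0,0,0.02],"hand":1},{"xyz":[1.7,-0.4,0],"delta_rot":[0,0,0.02],"hand":1}]'
```

```text
time_s: 25.6
position: [0.4779, -0.2466, 0.0442]
tcp_rot: [[0.931, 0.364, 0.0], [0.364, -0.931, 0.0], [0.0, -0.0, -1.0]]
force: [-2.5, -2.2, 0.3]
opening: 0.001
grasp_force: 1.2
```

```bash
python3 -m handwheel '[{"xyz":[0.8,-0.2,0],"delta_rot":[0,0,0.01],"hand":1},{"xyz":[1.3,-0.3,0],"delta_rot":[0,0,0.015],"hand":1},{"xyz":[1.7,-0.4,0],"delta_rot":[0,0,0.02],"hand":1},{"xyz":[1.7,-0.4,0],"delta_rot":[0,0,0.02],"hand":1},{"xyz":[1.7,-0.4,0],"delta_rot":[0,0,0.02],"hand":1}]'
```

```text
time_s: 26.22
position: [0.4784, -0.2461, 0.0442]
tcp_rot: [[0.938, 0.346, -0.002], [0.346, -0.938, -0.0], [-0.002, -0.0, -1.0]]
force: [-4.2, -5.4, 0.4]
opening: 0.001
grasp_force: 3.2
```

```bash
python3 -m handwheel '[{"xyz":[0.8,-0.2,0],"delta_rot":[0,0,0.01],"hand":1},{"xyz":[1.3,-0.3,0],"delta_rot":[0,0,0.015],"hand":1},{"xyz":[1.7,-0.4,0],"delta_rot":[0,0,0.02],"hand":1},{"xyz":[1.7,-0.4,0],"delta_rot":[0,0,0.02],"hand":1},{"xyz":[1.7,-0.4,0],"delta_rot":[0,0,0.02],"hand":1}]'
```

```text
time_s: 26.85
position: [0.4786, -0.2457, 0.0442]
tcp_rot: [[0.945, 0.328, -0.004], [0.328, -0.945, -0.001], [-0.004, -0.001, -1.0]]
force: [-9.6, -9.3, 1.6]
opening: 0.007
grasp_force: 5.7
```

```bash
python3 -m handwheel '[{"xyz":[-3,0,0],"delta_rot":[0,0,0],"hand":1},{"xyz":[-8,0,0],"delta_rot":[0,0,0],"hand":1},{"xyz":[-15,0,0],"delta_rot":[0,0,0],"hand":1},{"xyz":[-18,0,-20],"delta_rot":[0,0,0],"hand":1},{"xyz":[-18,0,-50],"delta_rot":[0,0,0],"hand":1}]'
python3 -m handwheel '[{"xyz":[-20,0,-40],"delta_rot":[0,0,0],"hand":1},{"xyz":[-50,0,-80],"delta_rot":[0,0,0],"hand":1},{"xyz":[-60,0,-100],"delta_rot":[0,0,0],"hand":1},{"xyz":[-60,0,-100],"delta_rot":[0,0,0],"hand":1},{"xyz":[-60,0,-100],"delta_rot":[0,0,0],"hand":1}]'
python3 - <<'E'
from h import *
im,m=snap('wrist','w8.png');np.save('w8.npy',m);im,m=snap('scene','s8.png')
a=cv2.imread('pics/w8.png')[0:320,180:640]
b=cv2.resize(cv2.imread('pics/s8.png')[190:310,340:430],(340,453),interpolation=cv2.INTER_CUBIC)
o=np.zeros((453,800,3),np.uint8);o[:320,:460]=a;o[:,460:]=b;cv2.imwrite('pics/c8.png',o)
E
```

```text
time_s: 27.48
position: [0.4626, -0.2497, 0.0939]
tcp_rot: [[0.945, 0.326, -0.002], [0.326, -0.945, 0.003], [-0.001, -0.003, -1.0]]
force: [0.0, -0.3, 0.1]
opening: 0.008
grasp_force: 0.0
time_s: 28.1
position: [0.407, -0.2696, 0.1935]
tcp_rot: [[0.945, 0.327, -0.001], [0.327, -0.945, 0.001], [-0.0, -0.001, -1.0]]
force: [0.4, 0.6, -0.3]
opening: 0.004
grasp_force: 0.0
```

View pics/c8.png

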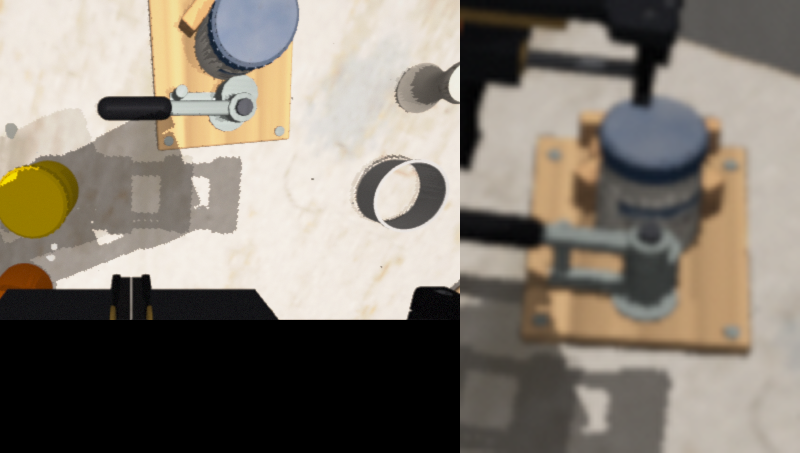

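```bash
python3 -c "
from rig import workorder; print(workorder.hand_in())"
```

```text
the job is handed in; nothing more can be done
None
```

The jar stands upright in the V. I let go of it with the lever still open, then pushed the lever round until it met its stop at about 13 N. The last pictures show the lever resting against its pin, the jar against the jaw and the robot clear. The job was handed in after about 28 s; no verdict came back.

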